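Seat the gauge blade against the back stop

ROBOT

A 6-joint arm with a two-finger parallel gripper is mounted at the origin on the work surface. World frame = base frame: x ahead of the robot, y to its left, z up, the work surface at z = 0. Lengths are in m, angles in rad, forces in N, time in s.
With the tool pointing down it reaches from about 0.35 to 0.975 m from the base axis. Payload 4.9 kg.
Tool frame: the origin (TCP) lies between the finger pads; the fingertips stand 17 mm ahead of it and the grasp point (between the pads) lies 2 mm behind it (manip.nose_length is the distance from the TCP to the fingertips, in m); z points along the fingers, y is the line along which they close (so a half turn about z gives the same grasp; the last joint's range is limited). The gripper opens to 85 mm and grips with 20 to 120 N. Pads are 22 mm wide; open, the fingers measure 114 mm over their backs; the gripper's body (76 mm by 85 mm) begins 54 mm behind the grasp point. The pads swing forward as they close: fully open they stand 13 mm farther back than shut.
Start: joints at [1.02, 0.053, 1.613, -0, 1.476, -0.119], TCP at [0.262, 0.568, 0.248] pointing down, gripper open.
Joint ranges: [-3.01, 3.01], [-1.01, 2.22], [0.06, 2.58], [-1.02, 4.17], [0.09, 2.62], [-3.14, 3.14]. Speed limits (rad/s): [2.57, 2.57, 3.14, 3.14, 3.14, 3.14].

INTERFACE

Orientations are given as a unit quaternion [w, x, y, z].
In Python, from plant import manip gives the robot as it stands. The module is installed in compiled form; this text tells all that it offers.
- The arm moves only by the tool apply_moves, never from a script. Its argument "moves" is a list of rows, each a list of 3 entries, a list of its own where there are three numbers: the turn, a rotation vector about the tool's x, y, z in rad, then the shift along the tool's x, y, z in cm, then the closure, from -1 (fully open) to 1 (shut), so that 0 is half open. A call has 1 to 20 rows; each row is the pose to reach, as a shift and turn from the pose commanded when the call began, along the tool's axes at that moment; what a row does not reach only later rows make up. A row lasts 1/10 s, in which the tool goes at most 50 mm and 8.59 degrees, less where a joint would pass 70% of its speed; a pose out of reach is approached as far as the arm can. A call with a gripper value outside its range is refused whole. The fingers move at their own pace and stop on an object; the grip force is fixed at half the most. Time passes only in rows, so rows that repeat a pose let the fingers close. It gives the time, the measured TCP pose, the force, the opening and the grip force at its end, in the units of the state.
- manip.state(): the state, without advancing time (a new reading comes with each control period).
- manip.grab_frame(name): name is "scene" or "top" or "wrist"; returns a dict with "image" (400x640x3 uint8, red, green, blue), "K" (3x3 intrinsics, pixels), "k1" (the pictures are not rectified: a ray, as slopes to the right and down, at radius r is drawn at 1 + k1 r^2 times it, then the intrinsics apply), "rvec" (rotation vector, rad) and "tvec" (3), from world to camera coordinates, as OpenCV has them. Camera axes: x right, y down, z forward; pixel columns grow to the right and rows downward; lengths in m; the calibration is good to about 2 mm. A picture is of the moment at which its call begins. There is no depth.
- manip.job_done(): hands the job in; it is judged then, once.
Trained networks look in a picture, given as the dict that the camera call returned (one of the last four; its "shot" number tells which), for a name from the list of things; names that differ only in an ending like _2 or _b are one class to them, and where a whole thing is asked for, a point or a joint stands for the part that bears it (a point fixed in the world has none). Each returns a list of dicts, best first, with "score" (0 to 1); they miss things now and then, are a little off and sometimes report something else, mostly with a low value. They report only what shows in the picture. A call takes as long as a camera call.
- manip.look_for(picture, label): "location" ([x, y, z] in m, in the coordinates of the camera as it stood for that picture, good to about 4 mm: the middle of the surface that is visible of it).
- manip.silhouettes(picture, label): "pixels" (400x640 bool, what is visible of it).
- manip.spot_point(picture, label): "location" ([x, y, z] in m, in the coordinates of the camera as it stood for that picture, good to about 4 mm: a listed point, or the origin of a listed thing).
The state is a dict: "time": time; "joint_pos": joint angles; "joint_vel": joint speeds; "joint_efforts": joint torques, N m; "tool_pos": TCP position; "tool_rot": TCP orientation; "contact_force": force on the tool from outside, world axes, zero at the start; "ft_torque": the same for the moment, N m; "gripper_width": opening from 0.0 (shut) to 1.0 (fully open); "grasp_force": force on a finger pad.
Only numpy, scipy, OpenCV 4.12 (cv2) and the standard library are available. Lean on these libraries where they do the work, as an engineer would, in place of code of your own. Each camera call takes 0.05 s, during which the arm holds its last target. There are 200 camera calls.

TASK

Check the setting of the feed bed's red back stop with the blue-handled gauge: lay its blade flat on the bed, slide it straight in under the sprung yellow clamp bar, and on until it has pressed the stop's brass pad fully in and comes up solid. Where the stop is clamped is not known and the bar resists, so go gently, by feel, without ramming it. Let go, leaving the gauge clamped there and everything else undisturbed.

Things in the scene. Friction and masses are not known exactly. Their poses are not given: they have to be found in the camera images.
- gauge: Loose blue-handled T gauge, 250 g, lying flat. Origin: underside, middle of the shoulder's front face; x to the blade's tip, z up. Steel blade x 0 to 80 mm, 32 wide, 5 thick (z 0 to 5), round-edged tip. Dark shoulder plate x -8 to 0, 76 wide, 18 high. Blue handle, to pinch across y: x -98 to -8, 26 wide, 36 high. All undersides in one plane.
- gauge_tip (a point): Middle of the end of the gauge's blade, 80 mm ahead of the gauge's origin and 2.5 mm above its underside.
- othergauge: Another gauge, of no use here: pale wooden handle (90 x 26 x 36 mm), shoulder 60 wide, blade 50 long, 20 wide. It and the blue one may lie in either place. Origin and axes as for the gauge. Bystander.
- mouth (a point): Mouth of the gap: on the bed's top (40 mm above the bench), midway between the two steel cheeks, in the plane of their front faces. x points level into the gap (the way the blade goes), z up. Cheeks: x 0 to 36 mm, y 20 to 46 mm either side (40 mm free between them), 20 high.
- bottle: Brown bottle, 68 mm diameter, 190 high, origin under its middle. Bystander.
- hammer: Hammer, 240 mm long, lying, handle to its -x. Bystander.
- mallet: Wooden mallet, 230 mm long, lying, head (60 mm diameter, 90 long) to its +x. Bystander.
- dish: Copper bowl, 110 mm diameter, 40 high, origin under its middle. Bystander.
- blank: Round brass blank, 100 mm diameter, 6 thick, origin under its middle. Bystander.
- feedbed: Fixed green feed bed with cheeks, clamp bar and red back stop. Origin on the bench 40 mm straight below the mouth; axes as for the mouth. Bed: x -120 to 170 mm, 170 wide, 40 high. Two guide columns at x = 20, y = -64 and 64 mm, reaching 68 mm above the bed, caps 24 mm across.
- clampbar (a joint): Lift of the sprung clamp bar (m), 0 = down. Its nose fills the gap between the cheeks: its underside is a ramp from 7 mm over the bed at mouth x = 2 mm to 2.5 mm at x = 20, then flat to x = 37. Weight and spring press it down with about 4 N; the 5 mm blade lifts it 2.5 mm. Yellow cross bar: x 3 to 37, 24 to 38 mm over the bed, 150 wide.
- pad (a joint): Brass contact pad of the red back stop, 60 wide, 16 high: travel in m, 0 = stands 8 mm out towards the mouth, 0.008 = pressed in flush, against a solid end. It drags with about 4 N and stays where it is left. The stop (110 wide, 38 high with knob) is clamped on the bed behind the bar at a depth not given: the flush pad's face is 50 to 72 mm behind the mouth.

How it is judged:
By the outcome, as a careful person would: the job done as asked, in the order asked, and still so for the second after the job is handed in, with the robot touching nothing.
It also fails if it takes over 45 s, if anything falls off the work surface, if the arm or the gripper's body presses on something with over 40 N, if the wrist force passes 120 N, or if a joint passes its speed limit or range.

## Working session

There is one attempt and no reset: what is moved stays moved. The work goes in short steps, Python scripts to look and compute and a tool call to move; the robot and the scene stay as the last step left them, time stands still between calls to the robot, and variables do not carry over. Pictures are saved under pics/ and viewed, at most 10 in all, crops included, and the job is handed in when it is done.

Besides the shell and the picture viewer there is one more tool, called after "Emit:" by a JSON object that holds its "api" and its "payload", one argument or row to a line. apply_moves: Moves the arm, as the interface text tells. Its arguments: {"type":"object","properties":{"moves":{"type":"array"}},"required":["moves"]}

```bash
mkdir -p pics; cat > h.py <<'E'
import numpy as np, cv2
from scipy.spatial.transform import Rotation as R
from plant import manip
def w(f,p): return R.from_rotvec(np.ravel(f["rvec"])).inv().apply(np.asarray(p)-np.ravel(f["tvec"]))
def proj(f,P):
    c=R.from_rotvec(np.ravel(f["rvec"])).apply(np.atleast_2d(P))+np.ravel(f["tvec"])
    s=c[:,:2]/c[:,2:]; s=s*(1+f["k1"]*(s**2).sum(1,keepdims=True)); K=f["K"]
    return s*[K[0,0],K[1,1]]+[K[0,2],K[1,2]]
def ray(f,uv,z):
    K=f["K"]; d=(np.atleast_2d(uv).astype(float)-[K[0,2],K[1,2]])/[K[0,0],K[1,1]]; s=d.copy()
    for _ in range(20): s=d/(1+f["k1"]*(s**2).sum(1,keepdims=True))
    r=R.from_rotvec(np.ravel(f["rvec"])).inv(); o=r.apply(-np.ravel(f["tvec"])); v=r.apply(np.c_[s,np.ones(len(s))])
    z=np.broadcast_to(z,len(s)); return o+v*((z-o[2])/v[:,2])[:,None]
def save(f,n): cv2.imwrite("pics/"+n+".png",f["image"][:,:,::-1])
E
python3 - <<'E'
from h import *
for n in("top","scene"):
    f=manip.grab_frame(n); save(f,n+"0")
    for l in("gauge","othergauge","gauge_tip","mouth","feedbed","bottle","hammer","mallet","dish","blank"):
        print(n,l,[(np.round(w(f,d["location"]),3).tolist(),round(d["score"],2)) for d in manip.spot_point(f,l)[:2]])
    m=manip.silhouettes(f,"gauge")
    for d in m[:2]:
        ys,xs=np.nonzero(d["pixels"]); print("sil",d["score"],xs.min(),xs.max(),ys.min(),ys.max())
    print([(np.round(w(f,d["location"]),3).tolist(),round(d["score"],2)) for d in manip.look_for(f,"pad")[:2]])
s=manip.state(); print(s["tool_pos"],s["tool_rot"],s["time"],s["contact_force"])
E
```

```text
top gauge []
top othergauge [([0.522, -0.361, -0.004], 0.75)]
top gauge_tip [([0.642, -0.212, 0.002], 0.56)]
top mouth [([0.616, 0.141, 0.039], 0.75)]
top feedbed [([0.615, 0.146, -0.001], 0.58)]
top bottle []
top hammer [([0.475, 0.453, -0.001], 0.84)]
top mallet [([0.747, -0.281, -0.007], 0.85)]
top dish [([0.341, -0.395, -0.001], 0.84)]
top blank [([0.312, 0.405, -0.002], 0.67)]
sil 0.85 367 389 159 210
[([0.683, 0.159, 0.062], 0.54)]
scene gauge [([0.56, -0.202, -0.002], 0.93)]
scene othergauge [([0.519, -0.358, -0.002], 0.7)]
scene gauge_tip [([0.642, -0.209, 0.001], 0.66)]
scene mouth [([0.618, 0.141, 0.034], 0.96)]
scene feedbed [([0.619, 0.148, 0.003], 0.58)]
scene bottle [([0.659, 0.428, -0.001], 0.66)]
scene hammer [([0.747, -0.279, -0.006], 0.65), ([0.474, 0.456, 0.0], 0.61)]
scene mallet [([0.744, -0.274, -0.008], 0.9)]
scene dish [([0.331, -0.388, 0.001], 0.59)]
scene blank [([0.311, 0.404, 0.001], 0.66)]
sil 0.62 221 263 164 215
[]
[0.26156129 0.56761443 0.24830926] [-3.87916425e-06  2.14219743e-01  9.76785494e-01 -9.10800105e-06] 1.3 [ 0.24976854 -0.9893109  -0.01820238]
```

View pics/top0.png

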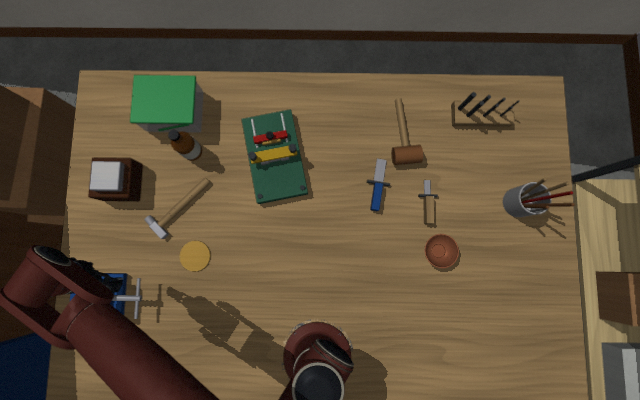

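View pics/scene0.png

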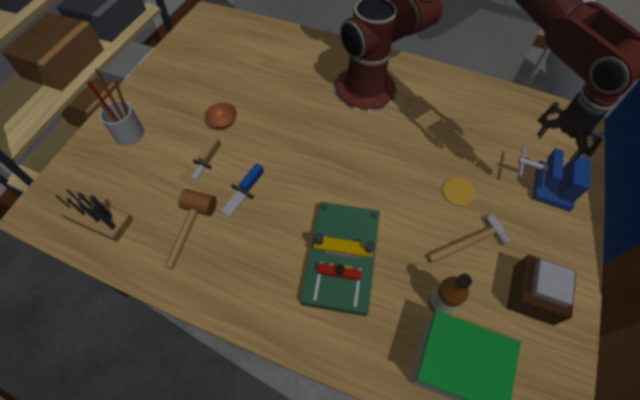

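The top picture shows the blue gauge at about (378,185), blade tip up at (380,162), and the other gauge at (428,202). The feed bed is at (275,155), with the yellow bar at (272,155) and the red stop at (271,137). The scene view agrees, with the gauge at (243,190) and the bed at (342,257). First I'll stop over the bed for a wrist view.

```bash
cat >> h.py <<'E'
def plan(p,yaw):
    """shift (cm) and turn about tool z for TCP p, tool y at yaw+90deg, tool down"""
    s=manip.state(); q=s["tool_rot"]; r=R.from_quat([q[1],q[2],q[3],q[0]])
    best=None
    for k in(0,np.pi):
        t=R.from_matrix(R.from_euler("z",yaw+k).as_matrix()@np.diag([-1,1,-1.])); v=(r.inv()*t).as_rotvec()
        if best is None or np.linalg.norm(v)<np.linalg.norm(best): best=v
    print("t",round(s["time"],2),"turn",np.round(best,4),"shift cm",np.round(100*r.inv().apply(np.array(p)-s["tool_pos"]),2))
E
python3 - <<'E'
from h import *
plan([.50,.12,.33],np.radians(10))
E
```

```text
t 1.3 turn [-0.     -0.     -0.6063] shift cm [-40.39 -30.67  -8.17]
```

Emit:
{"api": "apply_moves", "payload": {
  "moves": [
    [[0,0,-0.6],[-40.4,-30.7,-8.2],-1],
    [[0,0,-0.6],[-40.4,-30.7,-8.2],-1],
    [[0,0,-0.6],[-40.4,-30.7,-8.2],-1],
    [[0,0,-0.6],[-40.4,-30.7,-8.2],-1],
    [[0,0,-0.6],[-40.4,-30.7,-8.2],-1],
    [[0,0,-0.6],[-40.4,-30.7,-8.2],-1],
    [[0,0,-0.6],[-40.4,-30.7,-8.2],-1],
    [[0,0,-0.6],[-40.4,-30.7,-8.2],-1],
    [[0,0,-0.6],[-40.4,-30.7,-8.2],-1],
    [[0,0,-0.6],[-40.4,-30.7,-8.2],-1],
    [[0,0,-0.6],[-40.4,-30.7,-8.2],-1],
    [[0,0,-0.6],[-40.4,-30.7,-8.2],-1],
    [[0,0,-0.6],[-40.4,-30.7,-8.2],-1]
  ]
}}

```text
time: 2.6
tool_pos: [0.4999, 0.1197, 0.3303]
tool_rot: [-0.0, -0.084, 0.997, 0.0]
contact_force: [0.9, 0.6, -0.3]
gripper_width: 1.003
grasp_force: 0.0
```

```bash
python3 - <<'E'
from h import *
s=manip.state(); print(s["time"],s["tool_pos"],s["tool_rot"],s["contact_force"])
f=manip.grab_frame("wrist"); save(f,"w1"); np.savez("w1.npz",**{k:f[k] for k in("K","k1","rvec","tvec")})
for l in("mouth","feedbed","clampbar","pad"): print(l,[(np.round(w(f,d["location"]),4).tolist(),round(d["score"],2)) for d in manip.spot_point(f,l)[:2]] if l in("mouth","feedbed") else [(np.round(w(f,d["location"]),4).tolist(),round(d["score"],2)) for d in manip.look_for(f,l)[:2]])
m=manip.silhouettes(f,"feedbed")
if m: print(cv2.minAreaRect(np.argwhere(m[0]["pixels"])[:,::-1].astype(np.int32)))
plan([.508,-.197,.25],np.radians(-5))
E
```

```text
2.6 [0.49994569 0.11966089 0.33025417] [-1.16699689e-04 -8.35284534e-02  9.96505346e-01  2.81288874e-04] [ 0.87209523  0.58055042 -0.27141734]
mouth [([0.6126, 0.1433, 0.0389], 0.74)]
feedbed [([0.6132, 0.1435, -0.0008], 0.85), ([0.5197, -0.3568, 0.0037], 0.68)]
clampbar [([0.6301, 0.1477, 0.0793], 0.88), ([0.4854, -0.3444, 0.0192], 0.25)]
pad [([0.6764, 0.1585, 0.0523], 0.67)]
((324.0135803222656, 248.83944702148438), (166.4269256591797, 118.34537506103516), 87.70938873291016)
t 2.9 turn [ 1.000e-04 -3.000e-04  2.572e-01] shift cm [  4.54 -31.45   8.01]
```

View pics/w1.png

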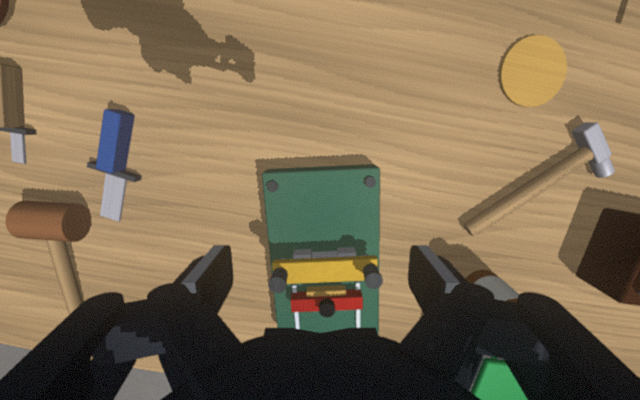

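The wrist view shows the bed's front corners at about (268,171) and (379,167), the yellow bar at (325,270), the brass pad at (325,293) and the gauge at (115,165). I'll fit the bed's axis from its edges and go to the gauge.

```bash
python3 - <<'E'
from h import *
im=cv2.imread("pics/w1.png").astype(int); z=np.load("w1.npz"); f={k:z[k] for k in z}; f["k1"]=float(f["k1"])
g=(im[:,:,1]>im[:,:,2]+15)&(im[:,:,1]>im[:,:,0]+5)
L=[];Rr=[]
for v in range(180,250):
    u=np.nonzero(g[v,240:400])[0]+240; L.append((u.min(),v)); Rr.append((u.max()+1,v))
out=[]
for E in(L,Rr):
    P=ray(f,np.array(E),.04)[:,:2]; vx,vy,x0,y0=cv2.fitLine(P.astype(np.float32),cv2.DIST_HUBER,0,.001,.001).ravel()
    if vx<0: vx,vy=-vx,-vy
    out.append((np.degrees(np.arctan2(vy,vx)), y0+(0.6126-x0)*vy/vx)); print(out[-1], L[0],Rr[0],L[-1],Rr[-1])
F=[]
for u in range(280,368):
    v=np.nonzero(g[140:240,u])[0]+140; F.append((u,v.min()))
P=ray(f,np.array(F),.04)[:,:2]; vx,vy,x0,y0=cv2.fitLine(P.astype(np.float32),cv2.DIST_HUBER,0,.001,.001).ravel()
print("front",np.degrees(np.arctan2(vy,vx)),x0,y0)
E
```

```text
(np.float32(12.463953), np.float32(0.060081456)) (np.int64(263), 180) (np.int64(379), 180) (np.int64(272), 249) (np.int64(379), 249)
(np.float32(12.561507), np.float32(0.23043986)) (np.int64(263), 180) (np.int64(379), 180) (np.int64(272), 249) (np.int64(379), 249)
front -77.79899 0.49764153 0.12418485
```

Emit:
{"api": "apply_moves", "payload": {
  "moves": [
    [[0,0,0.25],[4.5,-31.5,8.0],-1],
    [[0,0,0.25],[4.5,-31.5,8.0],-1],
    [[0,0,0.25],[4.5,-31.5,8.0],-1],
    [[0,0,0.25],[4.5,-31.5,8.0],-1],
    [[0,0,0.25],[4.5,-31.5,8.0],-1],
    [[0,0,0.25],[4.5,-31.5,8.0],-1],
    [[0,0,0.25],[4.5,-31.5,8.0],-1],
    [[0,0,0.25],[4.5,-31.5,8.0],-1],
    [[0,0,0.25],[4.5,-31.5,8.0],-1]
  ]
}}

```text
time: 3.8
tool_pos: [0.5083, -0.198, 0.25]
tool_rot: [-0.0, 0.041, 0.999, 0.0]
contact_force: [0.2, -0.7, 0.5]
gripper_width: 1.003
grasp_force: 0.0
```

```bash
python3 - <<'E'
from h import *
s=manip.state(); print(s["time"],s["tool_pos"],s["tool_rot"],s["contact_force"])
f=manip.grab_frame("wrist"); save(f,"w2"); np.savez("w2.npz",**{k:f[k] for k in("K","k1","rvec","tvec")})
for l in("gauge","gauge_tip"): print(l,[(np.round(w(f,d["location"]),4).tolist(),round(d["score"],2)) for d in manip.spot_point(f,l)[:2]])
m=manip.silhouettes(f,"gauge")
for d in m[:2]: print(d["score"],d["pixels"].sum(),cv2.minAreaRect(np.argwhere(d["pixels"])[:,::-1].astype(np.int32)))
im=f["image"].astype(int); b=(im[:,:,2]>im[:,:,0]+40)&(im[:,:,2]>60); b[330:]=0
n,lab,st,c=cv2.connectedComponentsWithStats(b.astype(np.uint8)); i=1+st[1:,4].argmax(); r=cv2.minAreaRect(np.argwhere(lab==i)[:,::-1].astype(np.int32)); print(r)
P=ray(f,cv2.boxPoints(r),.036); print(P.round(4), P.mean(0))
E
```

```text
3.8 [ 0.50831338 -0.19798968  0.25002202] [-3.19277446e-04  4.10459399e-02  9.99157105e-01  4.56192422e-04] [ 0.22509651 -0.66562586  0.52753483]
gauge []
gauge_tip [([0.6416, -0.2069, 0.0016], 0.72)]
0.9 3400 ((328.4266052246094, 205.92269897460938), (58.19644546508789, 131.16343688964844), 19.916406631469727)
((328.37933349609375, 179.4482879638672), (20.927461624145508, 74.40875244140625), 4.763641834259033)
[[ 0.5495 -0.2079  0.036 ]
 [ 0.4626 -0.1934  0.036 ]
 [ 0.4665 -0.17    0.036 ]
 [ 0.5538 -0.183   0.036 ]] [ 0.50810912 -0.18857497  0.036     ]
```

View pics/w2.png

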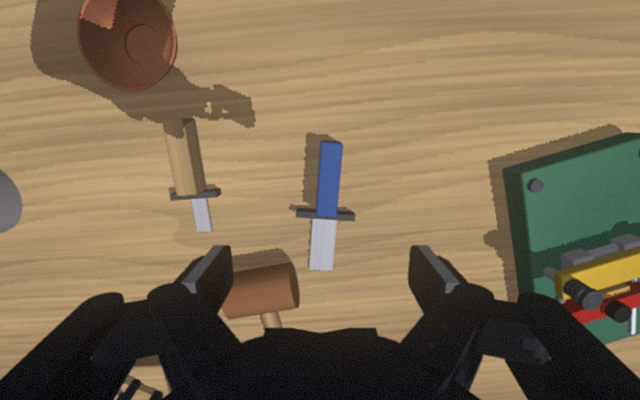

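The gauge lies at (328,205) in the wrist view, handle up at (328,180) and nothing near it where the fingers will go. I'll take its yaw as -8.5°.

```bash
python3 - <<'E'
from h import *
plan([.508,-.189,.025],np.radians(-8.5))
E
```

```text
t 4.0 turn [-0.0003  0.0011  0.0686] shift cm [ 0.17  0.81 22.6 ]
```

Emit:
{"api": "apply_moves", "payload": {
  "moves": [
    [[0,0,0.07],[0.1,0.9,5],-1],
    [[0,0,0.07],[0.1,0.9,10],-1],
    [[0,0,0.07],[0.1,0.9,14],-1],
    [[0,0,0.07],[0.1,0.9,17.5],-1],
    [[0,0,0.07],[0.1,0.9,20.5],-1],
    [[0,0,0.07],[0.1,0.9,22],-1],
    [[0,0,0.07],[0.1,0.9,22.5],-1],
    [[0,0,0.07],[0.1,0.9,22.5],-1],
    [[0,0,0.07],[0.1,0.9,22.5],1],
    [[0,0,0.07],[0.1,0.9,22.5],1],
    [[0,0,0.07],[0.1,0.9,22.5],1],
    [[0,0,0.07],[0.1,0.9,22.5],1],
    [[0,0,0.07],[0.1,0.9,22.5],1],
    [[0,0,0.07],[0.1,0.9,22.5],1],
    [[0,0,0.07],[0.1,0.9,22.5],1]
  ]
}}

```text
time: 5.5
tool_pos: [0.5088, -0.1897, 0.0263]
tool_rot: [0.001, 0.076, 0.997, -0.0]
contact_force: [-0.4, 0.8, 5.9]
gripper_width: 0.29
grasp_force: 60.7
```

```bash
python3 - <<'E'
from h import *
plan([.453,.108,.116],np.radians(12.4))
E
```

```text
t 5.5 turn [-0.0008  0.0013 -0.3682] shift cm [10.01 28.58 -9.  ]
```

Emit:
{"api": "apply_moves", "payload": {
  "moves": [
    [[0,0,0],[0,0,-1.5],1],
    [[0,0,0],[0,0,-4],1],
    [[0,0,0],[0,0,-7],1],
    [[0,0,-0.05],[1,3,-9],1],
    [[0,0,-0.13],[3,7,-9],1],
    [[0,0,-0.2],[5,11,-9],1],
    [[0,0,-0.27],[6.5,15,-9],1],
    [[0,0,-0.33],[8,19,-9],1],
    [[0,0,-0.37],[9,23,-9],1],
    [[0,0,-0.37],[10,26.5,-9],1],
    [[0,0,-0.37],[10,28.6,-9],1],
    [[0,0,-0.37],[10,28.6,-9],1],
    [[0,0,-0.37],[10,28.6,-9],1]
  ]
}}

```text
time: 6.8
tool_pos: [0.4519, 0.1085, 0.1151]
tool_rot: [-0.001, -0.109, 0.994, -0.0]
contact_force: [0.6, -0.3, -1.2]
gripper_width: 0.292
grasp_force: 60.1
```

```bash
python3 - <<'E'
from h import *
s=manip.state(); print(s["time"],s["tool_pos"],s["tool_rot"],s["contact_force"],s["gripper_width"])
for n in("wrist","top","scene"):
  f=manip.grab_frame(n); np.savez(n+"3.npz",**{k:f[k] for k in("K","k1","rvec","tvec")}); save(f,n+"3")
  for l in("gauge","gauge_tip","mouth"): print(n,l,[(np.round(w(f,d["location"]),4).tolist(),round(d["score"],2)) for d in manip.spot_point(f,l)[:2]])
  if n=="wrist": plan([.453,.108,.116],np.radians(12.4))
E
```

```text
6.8 [0.45190573 0.10849687 0.11507728] [-5.61532850e-04 -1.09450742e-01  9.93992025e-01 -2.71234191e-04] [ 0.59032115 -0.25629656 -1.24211187] 0.2915519991169391
wrist gauge []
wrist gauge_tip []
wrist mouth []
t 7.0 turn [-0.0002 -0.0005  0.0002] shift cm [-0.07  0.03 -0.08]
top gauge [([0.5037, 0.1234, 0.0924], 0.5), ([0.5845, 0.1337, 0.0884], 0.19)]
top gauge_tip [([0.5852, 0.1349, 0.0916], 0.65)]
top mouth [([0.6175, 0.1439, 0.0377], 0.92)]
scene gauge [([0.5053, 0.1138, 0.0917], 0.91)]
scene gauge_tip [([0.5855, 0.1374, 0.0888], 0.75)]
scene mouth [([0.6204, 0.1465, 0.0365], 0.56), ([0.6598, 0.4256, -0.0046], 0.41)]
```

View pics/wrist3.png

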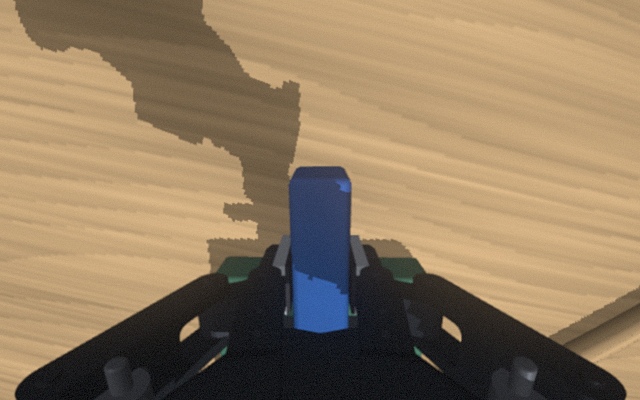

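The wrist view shows the blue handle held straight in the fingers at (320,250), but the mouth is hidden. The other two cameras put the mouth about 1.5 mm to the left of the tip. I'll shift by that much and lower to just over the bed.

Emit:
{"api": "apply_moves", "payload": {
  "moves": [
    [[0,0,0],[0,0.12,1.5],1],
    [[0,0,0],[0,0.12,3],1],
    [[0,0,0],[0,0.12,4],1],
    [[0,0,0],[0,0.12,4.4],1],
    [[0,0,0],[0,0.12,4.6],1],
    [[0,0,0],[0,0.12,4.6],1],
    [[0,0,0],[0,0.12,4.6],1]
  ]
}}

```text
time: 8.1
tool_pos: [0.4528, 0.1097, 0.07]
tool_rot: [0.001, -0.109, 0.994, -0.0]
contact_force: [0.7, 0.4, -2.2]
gripper_width: 0.293
grasp_force: 60.1
```

```bash
python3 - <<'E'
from h import *
s=manip.state(); print(s["time"],s["tool_pos"],s["tool_rot"],s["contact_force"],s["ft_torque"])
o=[]
for n in("top","scene"):
  f=manip.grab_frame(n); np.savez(n+"4.npz",**{k:f[k] for k in("K","k1","rvec","tvec")})
  for l in("gauge_tip","mouth"): print(n,l,[(np.round(w(f,d["location"]),4).tolist(),round(d["score"],2)) for d in manip.spot_point(f,l)[:1]])
  c=proj(f,[.60,.14,.05])[0].astype(int); h,k=(38,50)
  o.append(cv2.resize(f["image"][c[1]-h:c[1]+h,c[0]-k:c[0]+k,::-1],None,fx=7.5,fy=7.5,interpolation=cv2.INTER_CUBIC)); print(c-[k,h])
cv2.imwrite("pics/t4.png",o[0]);cv2.imwrite("pics/s4.png",o[1])
E
```

```text
8.1 [0.45276305 0.10974268 0.06996801] [ 5.87397882e-04 -1.08905586e-01  9.94051924e-01 -2.08603269e-05] [ 0.66311823  0.42492018 -2.16299658] [ 0.00513379  0.11802628 -0.01068026]
top gauge_tip [([0.5862, 0.1362, 0.0454], 0.72)]
top mouth [([0.6216, 0.1458, 0.0422], 0.74)]
[226 128]
scene gauge_tip [([0.5871, 0.1398, 0.0443], 0.81)]
scene mouth [([0.6209, 0.1455, 0.0363], 0.76)]
[294 198]
```

View pics/t4.png

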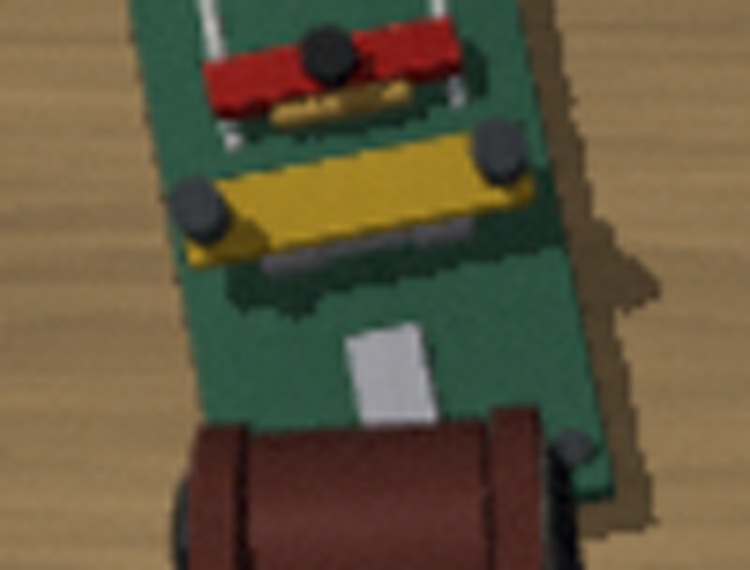

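View pics/s4.png

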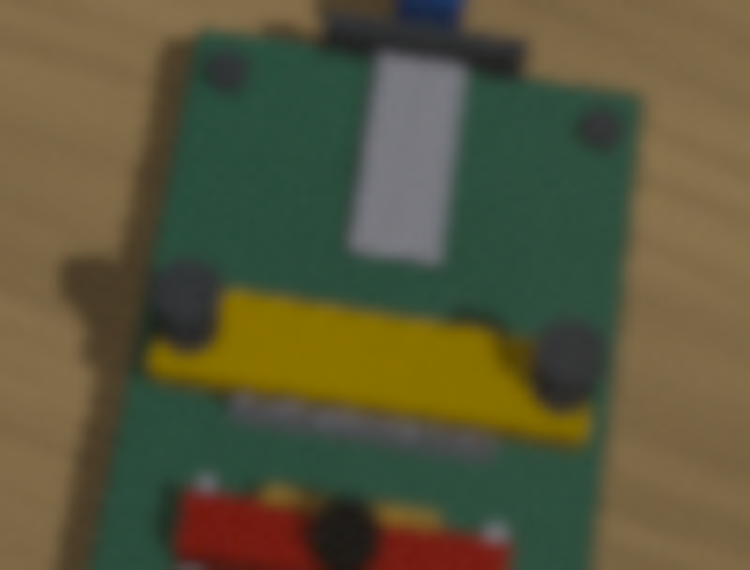

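Both crops show the blade centred: in the top crop at (392,375), midway between the bed's edges and in line with the middle of the cheeks at (368,247). In the scene crop it points squarely at the gap. The pad is out. I'll lower onto the bed by feel.

Emit:
{"api": "apply_moves", "payload": {
  "moves": [
    [[0,0,0],[0,0,0.15],1],
    [[0,0,0],[0,0,0.25],1],
    [[0,0,0],[0,0,0.3],1],
    [[0,0,0],[0,0,0.35],1],
    [[0,0,0],[0,0,0.35],1],
    [[0,0,0],[0,0,0.35],1]
  ]
}}

```text
time: 9.0
tool_pos: [0.4525, 0.1097, 0.0662]
tool_rot: [0.0, -0.109, 0.994, -0.0]
contact_force: [-1.6, -0.2, 2.7]
gripper_width: 0.296
grasp_force: 60.7
```

On the bed with light contact (about 5 N). Next I'll slide in to just short of the ramp.

Emit:
{"api": "apply_moves", "payload": {
  "moves": [
    [[0,0,0],[-0.4,0,0],1],
    [[0,0,0],[-0.8,0,0],1],
    [[0,0,0],[-1.2,0,0],1],
    [[0,0,0],[-1.6,0,0],1],
    [[0,0,0],[-2.0,0,0],1],
    [[0,0,0],[-2.4,0,0],1],
    [[0,0,0],[-2.8,0,0],1],
    [[0,0,0],[-3.1,0,0],1],
    [[0,0,0],[-3.4,0,0],1],
    [[0,0,0],[-3.6,0,0],1],
    [[0,0,0],[-3.6,0,0],1]
  ]
}}

```text
time: 10.1
tool_pos: [0.4882, 0.1176, 0.0663]
tool_rot: [0.0, -0.109, 0.994, -0.0]
contact_force: [-2.2, 0.5, 4.8]
gripper_width: 0.292
grasp_force: 60.9
```

Emit:
{"api": "apply_moves", "payload": {
  "moves": [
    [[0,0,0],[-0.2,0,0],1],
    [[0,0,0],[-0.4,0,0],1],
    [[0,0,0],[-0.55,0,0],1],
    [[0,0,0],[-0.7,0,0],1],
    [[0,0,0],[-0.85,0,0],1],
    [[0,0,0],[-1.0,0,0],1],
    [[0,0,0],[-1.15,0,0],1],
    [[0,0,0],[-1.3,0,0],1],
    [[0,0,0],[-1.45,0,0],1],
    [[0,0,0],[-1.6,0,0],1],
    [[0,0,0],[-1.75,0,0],1],
    [[0,0,0],[-1.9,0,0],1],
    [[0,0,0],[-2.1,0,0],1],
    [[0,0,0],[-2.1,0,0],1]
  ]
}}

```text
time: 11.5
tool_pos: [0.5064, 0.1217, 0.0663]
tool_rot: [-0.003, -0.109, 0.994, -0.0]
contact_force: [-11.6, -2.9, 13.4]
gripper_width: 0.292
grasp_force: 62.0
```

Emit:
{"api": "apply_moves", "payload": {
  "moves": [
    [[0,0,0],[-0.15,0,-0.02],1],
    [[0,0,0],[-0.3,0,-0.04],1],
    [[0,0,0],[-0.45,0,-0.05],1],
    [[0,0,0],[-0.6,0,-0.05],1],
    [[0,0,0],[-0.75,0,-0.05],1],
    [[0,0,0],[-0.9,0,-0.05],1],
    [[0,0,0],[-1.05,0,-0.05],1],
    [[0,0,0],[-1.2,0,-0.05],1],
    [[0,0,0],[-1.2,0,-0.05],1]
  ]
}}

```text
time: 12.4
tool_pos: [0.5185, 0.1244, 0.0663]
tool_rot: [-0.002, -0.109, 0.994, -0.0]
contact_force: [-8.6, -2.3, 9.0]
gripper_width: 0.292
grasp_force: 61.5
```

Emit:
{"api": "apply_moves", "payload": {
  "moves": [
    [[0,0,0],[-0.15,0,-0.02],1],
    [[0,0,0],[-0.3,0,-0.03],1],
    [[0,0,0],[-0.45,0,-0.03],1],
    [[0,0,0],[-0.6,0,-0.03],1],
    [[0,0,0],[-0.75,0,-0.03],1],
    [[0,0,0],[-0.9,0,-0.03],1],
    [[0,0,0],[-1.0,0,-0.03],1],
    [[0,0,0],[-1.0,0,-0.03],1]
  ]
}}

```text
time: 13.2
tool_pos: [0.5281, 0.1266, 0.0663]
tool_rot: [-0.002, -0.109, 0.994, -0.0]
contact_force: [-8.3, -1.8, 6.8]
gripper_width: 0.295
grasp_force: 61.2
```

Emit:
{"api": "apply_moves", "payload": {
  "moves": [
    [[0,0,0],[-0.12,0,-0.01],1],
    [[0,0,0],[-0.24,0,-0.01],1],
    [[0,0,0],[-0.36,0,-0.01],1],
    [[0,0,0],[-0.48,0,-0.01],1],
    [[0,0,0],[-0.6,0,-0.01],1],
    [[0,0,0],[-0.7,0,-0.01],1],
    [[0,0,0],[-0.7,0,-0.01],1]
  ]
}}

```text
time: 13.9
tool_pos: [0.5349, 0.1281, 0.0663]
tool_rot: [-0.002, -0.109, 0.994, -0.0]
contact_force: [-8.1, -1.7, 7.1]
gripper_width: 0.295
grasp_force: 61.2
```

Still no pad contact, so I'll go on gently.

Emit:
{"api": "apply_moves", "payload": {
  "moves": [
    [[0,0,0],[-0.12,0,0],1],
    [[0,0,0],[-0.24,0,0],1],
    [[0,0,0],[-0.36,0,0],1],
    [[0,0,0],[-0.48,0,0],1],
    [[0,0,0],[-0.6,0,0],1],
    [[0,0,0],[-0.7,0,0],1],
    [[0,0,0],[-0.7,0,0],1]
  ]
}}

```text
time: 14.6
tool_pos: [0.5417, 0.1296, 0.0663]
tool_rot: [-0.002, -0.109, 0.994, -0.0]
contact_force: [-8.9, -1.2, 5.9]
gripper_width: 0.295
grasp_force: 61.2
```

Emit:
{"api": "apply_moves", "payload": {
  "moves": [
    [[0,0,0],[-0.1,0,0],1],
    [[0,0,0],[-0.2,0,0],1],
    [[0,0,0],[-0.3,0,0],1],
    [[0,0,0],[-0.4,0,0],1],
    [[0,0,0],[-0.4,0,0],1]
  ]
}}

```text
time: 15.1
tool_pos: [0.5456, 0.1305, 0.0663]
tool_rot: [-0.002, -0.109, 0.994, -0.0]
contact_force: [-8.9, -1.0, 6.0]
gripper_width: 0.288
grasp_force: 61.1
```

Emit:
{"api": "apply_moves", "payload": {
  "moves": [
    [[0,0,0],[-0.1,0,0],1],
    [[0,0,0],[-0.2,0,0],1],
    [[0,0,0],[-0.3,0,0],1],
    [[0,0,0],[-0.4,0,0],1],
    [[0,0,0],[-0.4,0,0],1]
  ]
}}

```text
time: 15.6
tool_pos: [0.5482, 0.1311, 0.0663]
tool_rot: [-0.004, -0.109, 0.994, -0.0]
contact_force: [-15.4, -3.2, 11.8]
gripper_width: 0.295
grasp_force: 61.8
```

Emit:
{"api": "apply_moves", "payload": {
  "moves": [
    [[0,0,0],[-0.1,0,0],1],
    [[0,0,0],[-0.2,0,0],1],
    [[0,0,0],[-0.2,0,0],1]
  ]
}}

```text
time: 15.9
tool_pos: [0.55, 0.1315, 0.0663]
tool_rot: [-0.004, -0.109, 0.994, -0.0]
contact_force: [-15.2, -3.7, 12.1]
gripper_width: 0.293
grasp_force: 61.8
```

The force holds steady at 15 N while moving, so the pad is sliding in. It has about 5 mm to go.

Emit:
{"api": "apply_moves", "payload": {
  "moves": [
    [[0,0,0],[-0.1,0,0],1],
    [[0,0,0],[-0.2,0,0],1],
    [[0,0,0],[-0.3,0,0],1],
    [[0,0,0],[-0.3,0,0],1]
  ]
}}

```text
time: 16.3
tool_pos: [0.553, 0.1322, 0.0663]
tool_rot: [-0.004, -0.109, 0.994, -0.0]
contact_force: [-14.8, -2.5, 11.6]
gripper_width: 0.293
grasp_force: 61.8
```

Emit:
{"api": "apply_moves", "payload": {
  "moves": [
    [[0,0,0],[-0.07,0,0],1],
    [[0,0,0],[-0.14,0,0],1],
    [[0,0,0],[-0.2,0,0],1],
    [[0,0,0],[-0.2,0,0],1]
  ]
}}

```text
time: 16.7
tool_pos: [0.5549, 0.1326, 0.0663]
tool_rot: [-0.004, -0.109, 0.994, -0.0]
contact_force: [-14.8, -3.9, 11.8]
gripper_width: 0.292
grasp_force: 61.9
```

Emit:
{"api": "apply_moves", "payload": {
  "moves": [
    [[0,0,0],[-0.07,0,0],1],
    [[0,0,0],[-0.14,0,0],1],
    [[0,0,0],[-0.14,0,0],1]
  ]
}}

```text
time: 17.0
tool_pos: [0.5557, 0.1327, 0.0663]
tool_rot: [-0.005, -0.109, 0.994, -0.0]
contact_force: [-17.1, -4.1, 14.1]
gripper_width: 0.296
grasp_force: 62.2
```

Emit:
{"api": "apply_moves", "payload": {
  "moves": [
    [[0,0,0],[-0.07,0,0],1],
    [[0,0,0],[-0.13,0,0],1],
    [[0,0,0],[-0.13,0,0],1]
  ]
}}

```text
time: 17.3
tool_pos: [0.5558, 0.1328, 0.0662]
tool_rot: [-0.007, -0.109, 0.994, -0.001]
contact_force: [-21.1, -4.7, 17.3]
gripper_width: 0.293
grasp_force: 62.8
```

It comes up solid: 1.3 mm more command gave 0.1 mm of motion, and the total pad travel was about 8 mm. I'll ease the push off without pulling back, then read the force.

Emit:
{"api": "apply_moves", "payload": {
  "moves": [
    [[0,0,0],[0.1,0,0],1],
    [[0,0,0],[0.2,0,0],1],
    [[0,0,0],[0.25,0,0],1],
    [[0,0,0],[0.25,0,0],1]
  ]
}}

```text
time: 17.7
tool_pos: [0.5558, 0.1328, 0.0663]
tool_rot: [-0.003, -0.109, 0.994, -0.0]
contact_force: [-10.6, -1.8, 9.1]
gripper_width: 0.287
grasp_force: 61.6
```

Emit:
{"api": "apply_moves", "payload": {
  "moves": [
    [[0,0,0],[0.1,0,0],1],
    [[0,0,0],[0.2,0,-0.04],1],
    [[0,0,0],[0.2,0,-0.04],1]
  ]
}}

```text
time: 18.0
tool_pos: [0.5556, 0.1328, 0.0663]
tool_rot: [-0.0, -0.109, 0.994, 0.0]
contact_force: [0.4, 0.7, -2.0]
gripper_width: 0.293
grasp_force: 60.3
```

Zero force, but the readout shows 0.2 mm of back-motion. I'll press home again and ease off to leave a small forward push.

Emit:
{"api": "apply_moves", "payload": {
  "moves": [
    [[0,0,0],[-0.15,0,0],1],
    [[0,0,0],[-0.28,0,0],1],
    [[0,0,0],[-0.38,0,0],1],
    [[0,0,0],[-0.38,0,0],1],
    [[0,0,0],[-0.25,0,0],1],
    [[0,0,0],[-0.12,0,0],1],
    [[0,0,0],[-0.12,0,0],1]
  ]
}}

```text
time: 18.7
tool_pos: [0.5557, 0.1328, 0.0663]
tool_rot: [-0.002, -0.109, 0.994, -0.0]
contact_force: [-6.1, -0.7, 0.7]
gripper_width: 0.291
grasp_force: 60.6
```

Pressed home, with about 6 N of push left, which is below sliding friction. I'll release in place and then rise.

Emit:
{"api": "apply_moves", "payload": {
  "moves": [
    [[0,0,0],[0,0,0],0],
    [[0,0,0],[0,0,0],-0.5],
    [[0,0,0],[0,0,0],-1],
    [[0,0,0],[0,0,0],-1],
    [[0,0,0],[0,0,0],-1],
    [[0,0,0],[0,0,0],-1],
    [[0,0,0],[0,0,-2],-1],
    [[0,0,0],[0,0,-6],-1],
    [[0,0,0],[0,0,-11],-1],
    [[0,0,0],[5,0,-16],-1],
    [[0,0,0],[10,0,-20],-1],
    [[0,0,0],[10,0,-20],-1],
    [[0,0,0],[10,0,-20],-1]
  ]
}}

```text
time: 20.0
tool_pos: [0.4594, 0.1112, 0.272]
tool_rot: [0.004, -0.109, 0.994, -0.0]
contact_force: [-0.2, 0.5, 0.4]
gripper_width: 0.999
grasp_force: 0.0
```

```bash
python3 - <<'E'
from h import *
s=manip.state(); print(s["time"],s["tool_pos"],s["contact_force"])
f=manip.grab_frame("wrist"); save(f,"w9")
for l in("gauge","mouth"): print(l,[(np.round(w(f,d["location"]),4).tolist(),round(d["score"],2)) for d in manip.spot_point(f,l)[:1]])
E
```

```text
20.0 [0.4594298  0.11122868 0.27204641] [-0.1560988   0.51665946  0.3751859 ]
gauge [([0.6124, 0.1429, 0.0345], 0.8)]
mouth [([0.6131, 0.142, 0.0367], 0.66)]
```

View pics/w9.png

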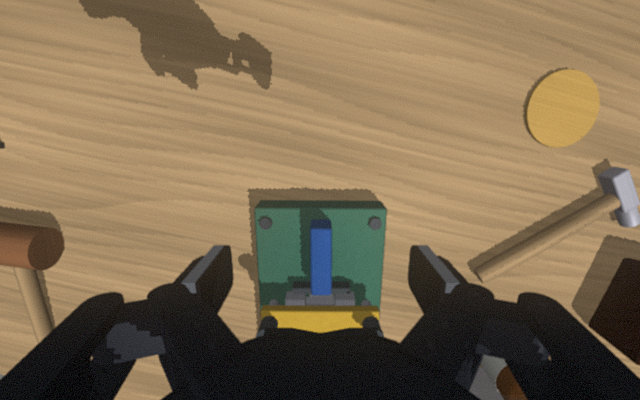

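The gauge stands straight in the bed, with the handle at (321,255) and the shoulder near the cheeks at (320,297). I'll take one close look at the stop.

```bash
python3 - <<'E'
from h import *
o=[]
for n in("top","scene"):
  f=manip.grab_frame(n); c=proj(f,[.63,.15,.05])[0].astype(int); h,k=(36,25)
  o.append(cv2.resize(f["image"][c[1]-h:c[1]+h,c[0]-k-5:c[0]+k+5,::-1],None,fx=6.6,fy=8,interpolation=cv2.INTER_CUBIC))
cv2.imwrite("pics/end.png",np.hstack(o))
E
```

```text
(no output)
```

View pics/end.png

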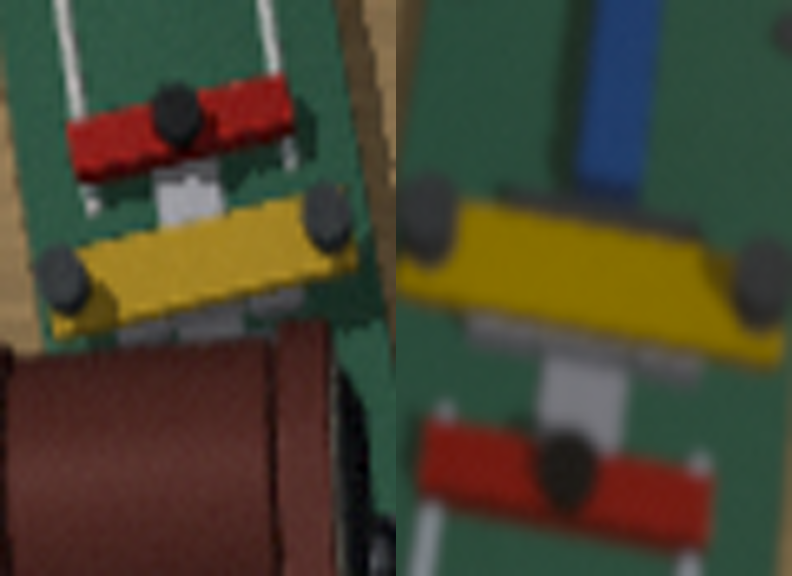

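The blade passes under the bar and reaches the red stop at (185,170), with no brass showing, so the pad is flush. I'm handing in.

```bash
python3 -c "
from plant import manip
print(manip.job_done())"
```

```text
the job is handed in; nothing more can be done
None
```

The gauge is clamped under the bar with the stop's pad pressed flush to its solid end. It is released, the arm is clear, and the job was handed in at about 20 s.

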